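Reset the tripped kiln breaker in the studio power box

ROBOT

A 6-joint arm with a two-finger parallel gripper is mounted at the origin on the work surface. World frame = base frame: x ahead of the robot, y to its left, z up, the work surface at z = 0. Lengths are in m, angles in rad, forces in N, time in s.
With the tool pointing down it reaches from about 0.35 to 0.975 m from the base axis. Payload 4.9 kg.
Tool frame: the origin (TCP) lies on the mounting face of the last link; the fingertips stand 173 mm ahead of it and the grasp point (between the pads) lies 155 mm ahead of it; z points along the fingers, y is the line along which they close (so a half turn about z gives the same grasp; the last joint's range is limited). The gripper opens to 85 mm and grips with 20 to 120 N. Pads are 22 mm wide; open, the fingers measure 114 mm over their backs; the gripper's body (76 mm by 85 mm) begins 54 mm behind the grasp point. The pads swing forward as they close: fully open they stand 13 mm farther back than shut.
Start: joints at [1.15, 0.053, 1.613, -0, 1.476, -0.119], TCP at [0.186, 0.597, 0.405] pointing down, gripper open.
Joint ranges: [-3.01, 3.01], [-1.01, 2.22], [0.06, 2.58], [-1.02, 4.17], [0.09, 2.62], [-3.14, 3.14]. Speed limits (rad/s): [2.57, 2.57, 3.14, 3.14, 3.14, 3.14].

INTERFACE

Orientations are given as a rotation vector (axis times angle).
In Python, from station import monitor, eyes, finish_job gives the robot as it stands. The module is installed in compiled form; this text tells all that it offers.
- The arm moves only by the tool step_arm, never from a script. Its argument "commands" is a list of rows, each a list of 3 entries, a list of its own where there are three numbers: the opening in per cent of the stroke, from 0 (shut) to 100 (fully open), then the shift along the tool's x, y, z in mm, then the turn about the tool's z in degrees. In form: [[hand, [x, y, z], yaw], ...]. A call has 1 to 12 rows; each row is the pose to reach, as a shift and turn from the pose commanded when the call began, along the tool's axes at that moment; what a row does not reach only later rows make up. A row lasts 1/8 s, in which the tool goes at most 62.5 mm and 10.7 degrees, less where a joint would pass 70% of its speed; a pose out of reach is approached as far as the arm can. A call with a gripper value outside its range is refused whole. The fingers move at their own pace and stop on an object; "squeeze" is the grip in N (left out, the last holds). Time passes only in rows, so rows that repeat a pose let the fingers close. It gives the time, the measured TCP pose, the force, the opening and the grip force at its end, in the units of the state.
- monitor.get_obs(): the state, without advancing time (a new reading comes with each control period).
- eyes.get_image(name): name is "scene" or "top" or "wrist"; returns the picture (384x512x3 uint8, red, green, blue); there is no depth.
- eyes.camera_info(name): a dict with "camera_matrix" (3x3 intrinsics, pixels), "k1" (the pictures are not rectified: a ray, as slopes to the right and down, at radius r is drawn at 1 + k1 r^2 times it, then the intrinsics apply), "extrinsics" (4x4, takes a point from camera to world coordinates). Camera axes: x right, y down, z forward; pixel columns grow to the right and rows downward; lengths in m; the calibration is good to about 2 mm. A picture is of the moment at which its call begins: read the wrist's pose just before it. camera_info takes no time and is no camera call; for the wrist camera it gives the pose at the moment of the call.
- finish_job(): hands the job in; it is judged then, once.
The state is a dict: "t": time; "q": joint angles; "dq": joint speeds; "effort": joint torques, N m; "tool_pos": TCP position; "tool_rot": TCP orientation; "contact_force": force on the tool from outside, world axes, zero at the start; "wrist_torque": the same for the moment, N m; "opening": finger opening in m; "grip_force": force on a finger pad.
Only numpy, scipy, OpenCV 4.12 (cv2) and the standard library are available. Lean on these libraries where they do the work, as an engineer would, in place of code of your own. Each camera call takes 0.05 s, during which the arm holds its last target. There are 200 camera calls.

TASK

The kiln's breaker in the studio power box has tripped: its handle floats in the middle while its two neighbours are on. Reset it by pushing the handle firmly all the way off, towards the socket side, until it comes up hard against its stop (but with no more than 22 N), then throw it fully on so that it stays on, and bring the smoked cover down shut over the breakers. Leave the other breakers on and the things on the bench where they are.

Things in the scene. Friction and masses are not known exactly. Their poses are not given: they have to be found in the camera images.
- power_box: Grey steel power box fixed on the bench, 200 mm (x) by 260 mm (y), flat white deck 85 mm above the bench, three blue sockets on its near (-x) side. Origin: centre of its underside. x runs from the socket side to the far side, y along the row of breakers towards the cover's hinge, z up. Three black breakers stand in a row along y, 52 mm apart, the middle one at the box's centre.
- kiln_handle: Its handle: a white paddle 9 mm thick (x), 16 mm wide (y), turning only in the box's x-z plane. Origin: on its centreline; own z points out along it to its end, 14 mm on; the pivot (axis along box y) lies 32 mm back along it, 14 mm below the face. It stands 22 N at most, pushed or pinched: push it slowly with shut fingers, their tips about 12 mm above the face.
- kiln_lever (a joint): Angle of that handle (rad): 0 upright; plus leans to the far side, ON, hard stop +0.50; minus leans to the socket side, OFF. Tripped it floats at -0.10 to -0.03; pushed ON then, it works against a spring (up to 16 N) and comes back below +0.40. To OFF: 2 to 4 N, then the reset, 8 to 14 N over the last 3 to 6 mm, then a hard stop. Only there is it reset; then it goes ON with 2 to 9 N and stays.
- kiln_face (a point): Centre of the tripped kiln breaker's black face, 84 mm (x) by 50 mm (y), raised 8 mm above the deck (93 mm above the bench). It may be any of the three. Where its OFF stop lies (-0.27 to -0.58 rad) differs each time and cannot be seen beforehand: it is felt, the push climbing steeply past 15 N. A small orange flag in a window beside the handle slides under its hood once it is reset.
- lamp_handle: Handle of a neighbouring breaker, same shape and origin as kiln_handle; it is ON and must stay on.
- lamp_lever (a joint): Angle of that handle (rad), +0.50 is ON; it is held only by light friction (2 to 4 N).
- fan_handle: Handle of the other neighbouring breaker, same shape and origin as kiln_handle; it is ON and must stay on.
- fan_lever (a joint): Angle of that handle (rad), +0.50 is ON; light friction.
- cover (a joint): Angle of the smoked clear cover (rad): 0 shut flat on the deck, 1.57 upright, starts open at 1.85 to 2.10, leaning outwards. The hinge is stiff (0.33 N m): the cover stays at any angle and must be brought all the way down; 2 to 4 N at its free edge moves it. Shut, it is a hood 172 mm (x) by 210 mm (y) by 50 mm high over all three handles; its top is a plain flat panel.
- cover_hinge (a point): Middle of the cover's hinge line, which runs along box x at deck height (85 mm above the bench) on the +y side, 105 mm from the box's centre.
- cover_edge (a point): Middle of the outer top edge of the cover's free side: with the cover shut it lies 210 mm from the hinge line towards -y and 50 mm above it; it turns with the cover (a 14 mm thumb tab sticks out further near the rim). Open, the panel's outer face looks outwards (+y, and down a little).
- paint_bottle: Bystander: a blue plastic paint bottle with a white cap, 48 mm across and 135 mm tall. Origin: centre of its underside.
- pigment_jar: Bystander: a brick-red jar with a black lid, 60 mm across and 62 mm tall. Origin: centre of its underside.
- tape_roll: Bystander: a roll of brown tape lying flat, 90 mm across and 24 mm tall. Origin: centre of its underside.
- brush_pot: Bystander: a blue ceramic pot of brushes, 80 mm across, brushes up to 205 mm tall. Origin: centre of its underside.
- mug: Bystander: a white mug, 80 mm across and 92 mm tall, with a handle. Origin: centre of its underside.
- palette_knife: Bystander: a palette knife lying flat, 200 mm long (origin under its middle).
- varnish_tin: Bystander: a steel tin, 72 mm across and 95 mm tall. Origin: centre of its underside.

How it is judged:
By the outcome, as a careful person would: the job done as asked, in the order asked, and still so for the second after the job is handed in, with the robot touching nothing.
It also fails if it takes over 64 s, if anything falls off the work surface, if the arm or the gripper's body presses on something with over 40 N, if the wrist force passes 120 N, or if a joint passes its speed limit or range.

## Working session

There is one attempt and no reset: what is moved stays moved. The work goes in short steps, Python scripts to look and compute and a tool call to move; the robot and the scene stay as the last step left them, time stands still between calls to the robot, and variables do not carry over. Pictures are saved under pics/ and viewed, at most 10 in all, crops included, and the job is handed in when it is done.

Besides the shell and the picture viewer there is one more tool, called as name([rows], argument=value, ...), one row to a line, values as JSON. step_arm: Moves the arm, as the interface text tells. Its arguments: {"type":"object","properties":{"commands":{"type":"array"},"squeeze":{"type":"number"}},"required":["commands"]}

```bash
mkdir -p pics; cat > h.py <<'E'
import numpy as np, cv2
from station import monitor, eyes, finish_job
from scipy.spatial.transform import Rotation as R
def ray(ci,uv):
    K=np.array(ci["camera_matrix"],float);T=np.array(ci["extrinsics"],float)
    p=cv2.undistortPoints(np.array([[uv]],float),K,np.array([ci["k1"],0,0,0,0],float))[0,0]
    d=T[:3,:3]@np.array([p[0],p[1],1.]);return T[:3,3],d/np.linalg.norm(d)
def onz(ci,uv,z):
    o,d=ray(ci,uv);return o+d*(z-o[2])/d[2]
def proj(ci,P):
    K=np.array(ci["camera_matrix"],float);T=np.linalg.inv(np.array(ci["extrinsics"],float))
    r,_=cv2.Rodrigues(T[:3,:3]);return cv2.projectPoints(np.array(P,float).reshape(-1,1,3),r,T[:3,3],K,np.array([ci["k1"],0,0,0,0],float))[0][:,0]
def snap(name,fn):
    ci=eyes.camera_info(name);im=eyes.get_image(name);cv2.imwrite("pics/"+fn,im[:,:,::-1]);return ci,im
E
python3 - <<'E'
from h import *
a,i1=snap("top","top1.png");b,i2=snap("scene","scene1.png")
cv2.imwrite("pics/top1b.png",cv2.resize(i1[:,:,::-1],(800,600)))
cv2.imwrite("pics/scene1b.png",cv2.resize(i2[:,:,::-1],(800,600)))
for c in(a,b):print(np.round(c["camera_matrix"],1),c["k1"],np.round(c["extrinsics"],3))
o=monitor.get_obs();print(o["t"],o["tool_pos"],R.from_rotvec(o["tool_rot"]).as_matrix().round(3),o["contact_force"])
E
```

```text
[[386.    0.  257.9]
 [  0.  386.  196.6]
 [  0.    0.    1. ]] -0.11759014517154429 [[-0.021 -0.992  0.121  0.412]
 [-1.     0.02  -0.006  0.012]
 [ 0.004 -0.121 -0.993  1.212]
 [ 0.     0.     0.     1.   ]]
[[447.6   0.  255.8]
 [  0.  447.6 185.1]
 [  0.    0.    1. ]] 0.04246803724758988 [[-8.450e-01  4.110e-01 -3.430e-01  1.096e+00]
 [ 5.350e-01  6.490e-01 -5.400e-01  8.660e-01]
 [ 1.000e-03 -6.400e-01 -7.690e-01  1.328e+00]
 [ 0.000e+00  0.000e+00  0.000e+00  1.000e+00]]
0.1 [0.1856745  0.59652385 0.40358642] [[-0.955  0.297 -0.001]
 [ 0.297  0.955 -0.002]
 [ 0.    -0.002 -1.   ]] [-0.33639829  0.18054811 -0.4721041 ]
```

View pics/top1b.png

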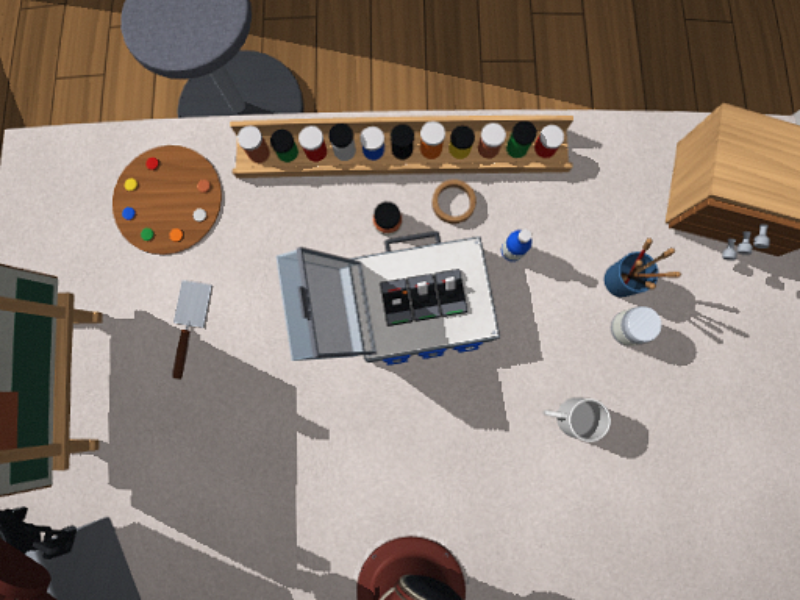

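View pics/scene1b.png

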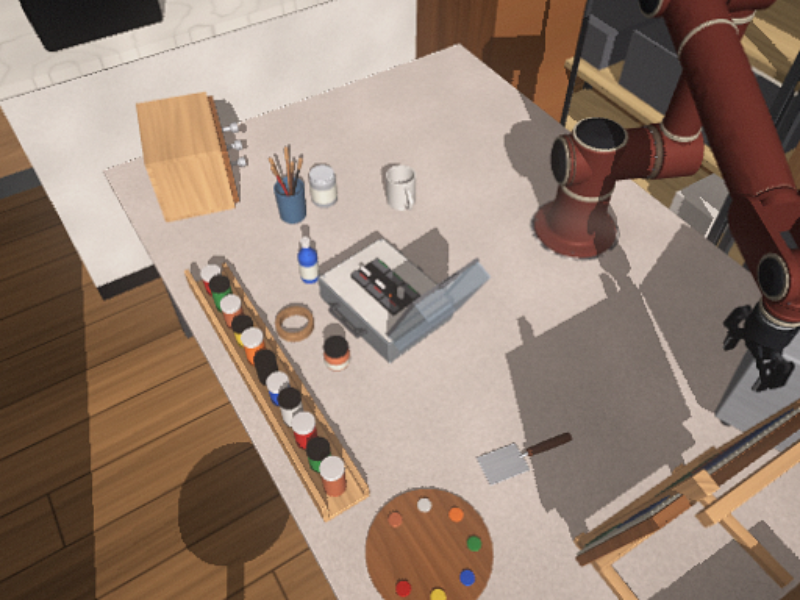

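The top view shows the box near (425,300), cover open to its left (+y), sockets at the bottom (-x). The left-most breaker at (395,302), nearest the hinge, has its handle nearer the middle and looks like the kiln's, while the handles at (422,287) and (448,282) lean to the far side. The scene view agrees.

```bash
python3 - <<'E'
from h import *
im=cv2.imread("pics/top1.png");ci=eyes.camera_info("top")
c=im[145:240,170:330];cv2.imwrite("pics/crop1.png",cv2.resize(c,(800,475),interpolation=cv2.INTER_CUBIC))
hsv=cv2.cvtColor(im,cv2.COLOR_BGR2HSV)
m=((hsv[:,:,2]<75)).astype(np.uint8)*255
roi=np.zeros_like(m);roi[168:212,240:302]=1
m=cv2.morphologyEx(m*roi,cv2.MORPH_CLOSE,np.ones((7,7)))
cs=max(cv2.findContours(m,0,2)[0],key=cv2.contourArea)[:,0]
P=np.array([onz(ci,p,0.093)[:2] for p in cs])*1000
r=cv2.minAreaRect(P.astype(np.float32));print(r,cv2.boxPoints(r),proj(ci,np.c_[cv2.boxPoints(r)/1000,np.full(4,.093)]))
# deck right corners
for uv in[(478/1.5625,238/1.5625),(497/1.5625,336/1.5625)]:print(onz(ci,uv,.085))
E
```

```text
((566.1873779296875, -32.818695068359375), (83.8294448852539, 152.75064086914062), 8.348243713378906) [[ 513.6279     36.661774]
 [ 535.80566  -114.47031 ]
 [ 618.7468   -102.299164]
 [ 596.5691     48.832916]] [[247.36308879 208.43914637]
 [298.96363514 199.82460937]
 [293.89281697 171.95828444]
 [242.73226088 180.37474803]]
[ 0.67932642 -0.14124528  0.085     ]
[ 0.49062898 -0.17020638  0.085     ]
```

View pics/crop1.png

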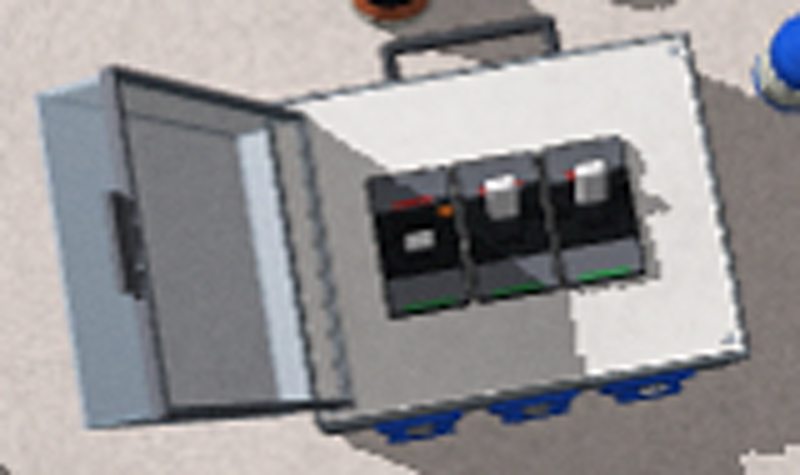

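The crop settles it. The black row measures 84 by 153 mm, so the fit is good: box centre (0.566, -0.033), box x turned +8.3°. The kiln breaker is the left (+y) one, with its handle mid-way at (418,240) and the orange flag showing at (445,210); the other two handles lean to the far side. Kiln face is about (0.559, 0.019). I'll move above it and look closer.

step_arm([
  [0, [-40, -35, -60], -5],
  [0, [-85, -75, -97], -10],
  [0, [-130, -115, -97], -15],
  [0, [-175, -155, -97], -20],
  [0, [-220, -192, -97], -25],
  [0, [-265, -232, -97], -25.6],
  [0, [-310, -270, -97], -25.6],
  [0, [-355, -310, -97], -25.6],
  [0, [-400, -350, -97], -25.6],
  [0, [-440, -385, -97], -25.6],
  [0, [-480, -420, -97], -25.6],
  [0, [-510, -446, -97], -25.6],
])

```text
t: 1.6
tool_pos: [0.5409, 0.0172, 0.501]
tool_rot: [0.225, -3.132, -0.0]
contact_force: [0.8, 0.4, 0.4]
opening: 0.0004
grip_force: 0.0
```

step_arm([
  [0, [0, 0, 0], 0],
  [0, [0, 0, 0], 0],
  [0, [0, 0, 0], 0],
  [0, [0, 0, 0], 0],
])

```text
t: 2.1
tool_pos: [0.5397, 0.0202, 0.5019]
tool_rot: [-0.23, 3.133, 0.0]
contact_force: [0.6, -0.1, 0.1]
opening: -0.0001
grip_force: 0.0
```

```bash
python3 - <<'E'
from h import *
o=monitor.get_obs();print(o["t"],o["tool_pos"],R.from_rotvec(o["tool_rot"]).as_matrix().round(3),o["contact_force"])
ci,im=snap("wrist","w1.png");print(np.round(ci["extrinsics"],3))
cv2.imwrite("pics/w1b.png",cv2.resize(im[:,:,::-1],(800,600)))
import json;json.dump({k:np.array(v).tolist() for k,v in ci.items()},open("w1.json","w"))
c=np.array([.566,-.033]);bx=np.array([.9894,.1452]);by=np.array([-.1452,.9894])
print(proj(ci,[[*(c+by*y),.093] for y in(-.052,0,.052)]))
E
```

```text
2.1 [0.53974169 0.02021917 0.50189224] [[-0.989 -0.146  0.   ]
 [-0.146  0.989  0.   ]
 [-0.     0.    -1.   ]] [ 0.58980605 -0.05526486  0.11765203]
[[-0.144  0.953  0.267  0.472]
 [ 0.99   0.139  0.04   0.01 ]
 [ 0.001  0.27  -0.963  0.472]
 [ 0.     0.     0.     1.   ]]
[[161.99428896 176.99831269]
 [205.82904308 176.90742218]
 [249.86386654 176.83901814]]
```

View pics/w1b.png

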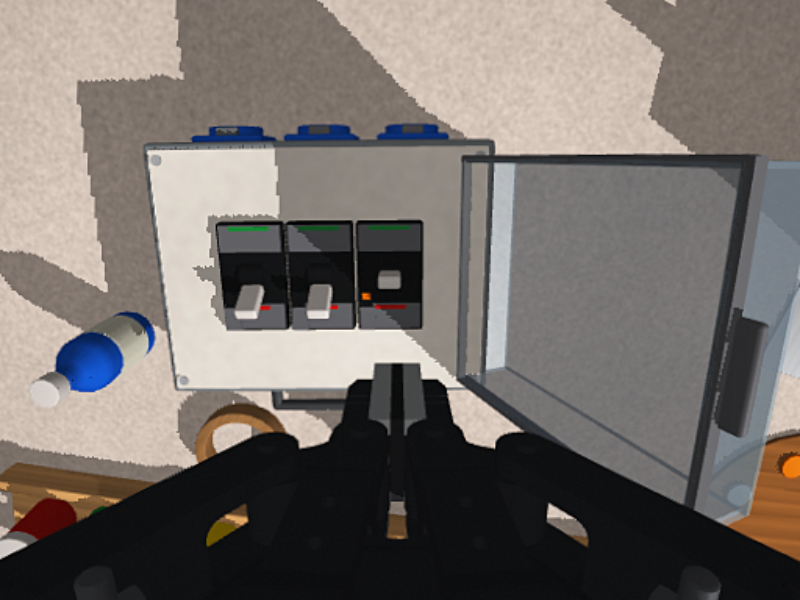

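The wrist view shows the three faces: kiln at (390,275), its handle end at (389,280), orange flag at (366,296), neighbours' handles leaning to the far side (down). The predicted kiln face centre falls at (390,276), which agrees. The cover rim corner is near (755,157). I'll refine with this image.

```bash
python3 - <<'E'
from h import *
import json;from scipy.optimize import minimize_scalar
ci=json.load(open("w1.json"));im=cv2.imread("pics/w1.png");v=cv2.cvtColor(im,cv2.COLOR_BGR2HSV)[:,:,2]
m=(v<85).astype(np.uint8)*255;roi=np.zeros_like(m);roi[136:216,134:274]=1
print([onz(ci,(x/1.5625,y/1.5625),.093).round(4) for x,y in((217,222),(422,221),(421,328),(226,329))])
c=np.array([.566,-.033]);bx=np.array([.9894,.1452]);by=np.array([-.1452,.9894])
for uv in((217,222),(422,221),(421,328),(226,329)):
    p=onz(ci,(uv[0]/1.5625,uv[1]/1.5625),.093)[:2]-c;print(p@bx,p@by)
h=onz(ci,(389/1.5625,280/1.5625),.125)[:2]-c;print("handle end",h@bx,h@by)
def cov(t,x,u,w):
    q=c+bx*x+by*(.105-(u*np.cos(t)-w*np.sin(t)));return [*q,.085+u*np.sin(t)+w*np.cos(t)]
for t in(1.8,1.85,1.9,1.95,2,2.05,2.1):print(t,(proj(ci,[cov(t,-.086,.21,0),cov(t,-.086,.21,.05),cov(t,.086,.21,0)])*1.5625).round().tolist(),np.round(cov(t,0,.21,.05),3))
E
```

```text
[array([ 0.5361, -0.1139,  0.093 ]), array([0.5139, 0.0355, 0.093 ]), array([0.5958, 0.0478, 0.093 ]), array([ 0.6186, -0.1026,  0.093 ])]
-0.04133151231923215 -0.0757484759252951
-0.04160473542480544 0.07535749622005569
0.04119359469731397 0.07558955417320268
0.04190205979711794 -0.07652571374948218
handle end -0.004753191370940543 0.05137152938934461
1.8 [[674.0, 162.0], [785.0, 163.0], [615.0, 567.0]] [0.537 0.166 0.278]
1.85 [[698.0, 162.0], [799.0, 163.0], [635.0, 562.0]] [0.535 0.176 0.273]
1.9 [[720.0, 162.0], [811.0, 164.0], [654.0, 556.0]] [0.534 0.185 0.268]
1.95 [[740.0, 163.0], [820.0, 164.0], [671.0, 550.0]] [0.533 0.194 0.262]
2 [[758.0, 163.0], [828.0, 164.0], [687.0, 543.0]] [0.531 0.202 0.255]
2.05 [[773.0, 163.0], [833.0, 164.0], [701.0, 536.0]] [0.53  0.211 0.248]
2.1 [[786.0, 163.0], [837.0, 164.0], [714.0, 528.0]] [0.529 0.218 0.241]
```

step_arm([
  [0, [-21, -3, 55], 0],
  [0, [-43, -6, 110], 0],
  [0, [-43, -6, 160], 0],
  [0, [-43, -6, 190], 0],
  [0, [-43, -6, 210], 0],
  [0, [-43, -6, 218], 0],
  [0, [-43, -6, 224], 0],
  [0, [-43, -6, 224], 0],
  [0, [-43, -6, 224], 0],
])

```text
t: 3.28
tool_pos: [0.584, 0.0195, 0.2789]
tool_rot: [-0.227, 3.131, -0.001]
contact_force: [-0.3, 0.5, -0.6]
opening: 0.0001
grip_force: 0.0
```

step_arm([
  [0, [3, 0, 1], 0],
  [0, [6, 0, 1], 0],
  [0, [8, 0, 1], 0],
  [0, [9, 0, 1], 0],
  [0, [10, 0, 1], 0],
  [0, [11, 0, 1], 0],
  [0, [12, 0, 1], 0],
  [0, [13, 0, 1], 0],
  [0, [14, 0, 1], 0],
  [0, [14, 0, 1], 0],
])

```text
t: 4.53
tool_pos: [0.5698, 0.0176, 0.2769]
tool_rot: [-0.228, 3.133, -0.0]
contact_force: [2.9, -0.1, -0.8]
opening: -0.0001
grip_force: 1.3
```

step_arm([
  [0, [0.5, 0, 0], 0],
  [0, [1, 0, 0], 0],
  [0, [1, 0, 0], 0],
])

```text
t: 4.9
tool_pos: [0.5689, 0.0174, 0.2769]
tool_rot: [-0.227, 3.132, -0.0]
contact_force: [4.6, 0.4, -2.0]
opening: -0.0003
grip_force: 2.0
```

step_arm([
  [0, [0.5, 0, 0], 0],
  [0, [1, 0, 0], 0],
  [0, [1, 0, 0], 0],
])

```text
t: 5.28
tool_pos: [0.5683, 0.0173, 0.2769]
tool_rot: [-0.227, 3.13, 0.0]
contact_force: [7.1, 0.5, -2.6]
opening: 0.0002
grip_force: 3.2
```

step_arm([
  [0, [0.5, 0, 0], 0],
  [0, [1, 0, 0], 0],
  [0, [1, 0, 0], 0],
])

```text
t: 5.65
tool_pos: [0.5676, 0.0173, 0.277]
tool_rot: [-0.227, 3.128, 0.0]
contact_force: [9.8, 1.5, -4.7]
opening: 0.0004
grip_force: 4.4
```

step_arm([
  [0, [0.4, 0, 0], 0],
  [0, [0.8, 0, 0], 0],
  [0, [0.8, 0, 0], 0],
])

```text
t: 6.02
tool_pos: [0.5672, 0.0172, 0.2771]
tool_rot: [-0.227, 3.126, 0.0]
contact_force: [11.5, 1.5, -6.9]
opening: -0.0
grip_force: 5.3
```

step_arm([
  [0, [0.5, 0, 0], 0],
  [0, [0.5, 0, 0], 0],
])

```text
t: 6.28
tool_pos: [0.5669, 0.0171, 0.2773]
tool_rot: [-0.227, 3.125, 0.0]
contact_force: [13.3, 2.3, -6.5]
opening: 0.0001
grip_force: 5.7
```

step_arm([
  [0, [0.4, 0, 0], 0],
  [0, [0.4, 0, 0], 0],
])

```text
t: 6.52
tool_pos: [0.5665, 0.0171, 0.2773]
tool_rot: [-0.227, 3.126, 0.0]
contact_force: [11.8, 2.8, -5.8]
opening: 0.0002
grip_force: 5.4
```

step_arm([
  [0, [0.3, 0, 0], 0],
  [0, [0.3, 0, 0], 0],
])

```text
t: 6.78
tool_pos: [0.5662, 0.017, 0.2773]
tool_rot: [-0.226, 3.125, 0.001]
contact_force: [13.4, 2.7, -6.5]
opening: -0.0001
grip_force: 5.5
```

step_arm([
  [0, [0.3, 0, 0], 0],
  [0, [0.5, 0, 0], 0],
  [0, [0.5, 0, 0], 0],
])

```text
t: 7.15
tool_pos: [0.5658, 0.017, 0.2774]
tool_rot: [-0.227, 3.125, 0.001]
contact_force: [13.7, 2.2, -6.3]
opening: -0.0001
grip_force: 5.9
```

step_arm([
  [0, [0.4, 0, 0], 0],
  [0, [0.4, 0, 0], 0],
])

```text
t: 7.4
tool_pos: [0.5655, 0.017, 0.2774]
tool_rot: [-0.226, 3.124, 0.001]
contact_force: [13.9, 1.9, -6.8]
opening: 0.0005
grip_force: 6.2
```

step_arm([
  [0, [0.3, 0, 0], 0],
  [0, [0.3, 0, 0], 0],
])

```text
t: 7.65
tool_pos: [0.5654, 0.0169, 0.2777]
tool_rot: [-0.226, 3.124, 0.001]
contact_force: [15.1, 3.4, -6.4]
opening: -0.0001
grip_force: 6.2
```

step_arm([
  [0, [0.3, 0, 0], 0],
  [0, [0.3, 0, 0], 0],
])

```text
t: 7.9
tool_pos: [0.5648, 0.0168, 0.2776]
tool_rot: [-0.227, 3.125, 0.0]
contact_force: [12.3, 2.4, -6.1]
opening: 0.0001
grip_force: 5.3
```

step_arm([
  [0, [0.3, 0, 0], 0],
  [0, [0.3, 0, 0], 0],
])

```text
t: 8.15
tool_pos: [0.5645, 0.0168, 0.2776]
tool_rot: [-0.227, 3.125, 0.0]
contact_force: [12.4, 2.5, -4.4]
opening: -0.0002
grip_force: 5.3
```

step_arm([
  [0, [0.4, 0, 0], 0],
  [0, [0.4, 0, 0], 0],
])

```text
t: 8.4
tool_pos: [0.5642, 0.0168, 0.2778]
tool_rot: [-0.227, 3.125, 0.001]
contact_force: [13.3, 1.8, -4.4]
opening: 0.0001
grip_force: 5.4
```

step_arm([
  [0, [0.4, 0, 0], 0],
  [0, [0.4, 0, 0], 0],
])

```text
t: 8.65
tool_pos: [0.5639, 0.0167, 0.2778]
tool_rot: [-0.226, 3.124, 0.001]
contact_force: [13.6, 3.0, -5.1]
opening: 0.0003
grip_force: 5.7
```

```bash
cat > flag.py <<'E'
from h import *
import sys
for n in("wrist","top","scene"):
    ci,im=snap(n,f"{sys.argv[1]}_{n}.png")
    h=cv2.cvtColor(im,cv2.COLOR_RGB2HSV)
    m=(h[:,:,0]>6)&(h[:,:,0]<18)&(h[:,:,1]>170)&(h[:,:,2]>120)
    u=proj(ci,[[.566+.9894*.0135+.1452*-.034,-.033+.1452*.0135+.9894*.034,.093]])[0];y,x=np.nonzero(m);s=np.hypot(x-u[0],y-u[1])<12
    print(n,u.round(),s.sum(),x[s].mean() if s.any() else None,y[s].mean() if s.any() else None)
E
python3 flag.py f1
```

```text
wrist [224. 253.] 3 218.33333333333334 262.6666666666667
top [259. 188.] 0 None None
scene [249. 189.] 0 None None
```

step_arm([
  [0, [0.4, 0, 0], 0],
  [0, [0.4, 0, 0], 0],
])

```text
t: 9.05
tool_pos: [0.5634, 0.0166, 0.2778]
tool_rot: [-0.227, 3.125, 0.0]
contact_force: [11.7, 2.3, -4.3]
opening: -0.0002
grip_force: 5.0
```

step_arm([
  [0, [0.4, 0, 0], 0],
  [0, [0.4, 0, 0], 0],
])

```text
t: 9.3
tool_pos: [0.563, 0.0166, 0.2779]
tool_rot: [-0.227, 3.125, 0.0]
contact_force: [12.2, 2.0, -3.8]
opening: -0.0001
grip_force: 5.2
```

step_arm([
  [0, [0.3, 0, 0], 0],
  [0, [0.3, 0, 0], 0],
])

```text
t: 9.55
tool_pos: [0.5628, 0.0165, 0.2779]
tool_rot: [-0.227, 3.124, 0.0]
contact_force: [12.6, 2.4, -4.5]
opening: 0.0003
grip_force: 5.4
```

step_arm([
  [0, [0.4, 0, 0], 0],
  [0, [0.4, 0, 0], 0],
])

```text
t: 9.8
tool_pos: [0.5625, 0.0165, 0.2781]
tool_rot: [-0.226, 3.124, 0.0]
contact_force: [13.4, 2.0, -4.5]
opening: 0.0002
grip_force: 5.6
```

step_arm([
  [0, [0.4, 0, 0], 0],
  [0, [0.4, 0, 0], 0],
])

```text
t: 10.05
tool_pos: [0.5621, 0.0164, 0.2782]
tool_rot: [-0.226, 3.124, 0.0]
contact_force: [13.3, 2.2, -3.2]
opening: -0.0002
grip_force: 5.3
```

step_arm([
  [0, [0.4, 0, 0], 0],
  [0, [0.4, 0, 0], 0],
])

```text
t: 10.3
tool_pos: [0.5618, 0.0164, 0.2782]
tool_rot: [-0.226, 3.123, 0.001]
contact_force: [13.5, 3.2, -4.6]
opening: -0.0001
grip_force: 5.7
```

step_arm([
  [0, [0.4, 0, 0], 0],
  [0, [0.4, 0, 0], 0],
])

```text
t: 10.55
tool_pos: [0.5616, 0.0163, 0.2784]
tool_rot: [-0.226, 3.122, 0.001]
contact_force: [14.1, 2.8, -4.9]
opening: -0.0
grip_force: 6.0
```

step_arm([
  [0, [0.4, 0, 0], 0],
  [0, [0.4, 0, 0], 0],
])

```text
t: 10.8
tool_pos: [0.5613, 0.0163, 0.2785]
tool_rot: [-0.226, 3.122, 0.001]
contact_force: [15.1, 2.6, -4.9]
opening: 0.0003
grip_force: 6.4
```

step_arm([
  [0, [0.3, 0, 0], 0],
  [0, [0.3, 0, 0], 0],
])

```text
t: 11.05
tool_pos: [0.5612, 0.0163, 0.2785]
tool_rot: [-0.226, 3.121, 0.001]
contact_force: [16.5, 2.4, -4.7]
opening: 0.0003
grip_force: 6.6
```

step_arm([
  [0, [0.2, 0, 0], 0],
  [0, [0.2, 0, 0], 0],
])

```text
t: 11.3
tool_pos: [0.5611, 0.0163, 0.2786]
tool_rot: [-0.226, 3.12, 0.001]
contact_force: [16.9, 3.1, -5.3]
opening: 0.0
grip_force: 6.8
```

```bash
python3 - <<'E'
from h import *
o=monitor.get_obs();print(o["t"],o["tool_pos"].round(5),o["contact_force"].round(2),np.linalg.norm(o["contact_force"]))
E
python3 flag.py f2
```

```text
11.3 [0.56107 0.01626 0.27859] [16.93  3.05 -5.28] 17.9922958890332
wrist [224. 256.] 0 None None
top [259. 188.] 0 None None
scene [249. 189.] 0 None None
```

```bash
python3 - <<'E'
from h import *
a=[cv2.imread(f"pics/{n}_wrist.png")[180:310,160:330] for n in("f1","f2")]
cv2.imwrite("pics/cmp.png",cv2.resize(np.hstack(a),(800,306),interpolation=cv2.INTER_CUBIC))
E
```

```text
(no output)
```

View pics/cmp.png

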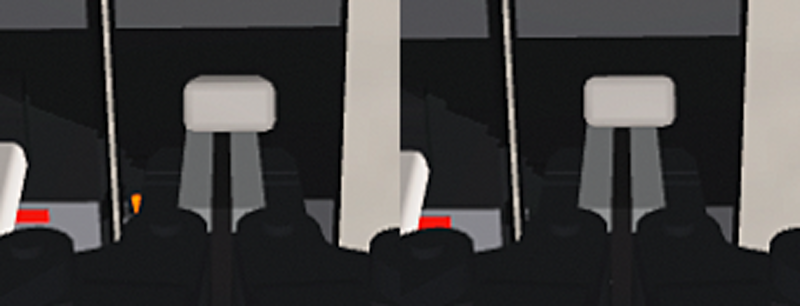

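Left half (before): a corner of the orange flag shows at (137,203). Right half (now): it has gone from (535,213), as if it slid under its hood. One small extra push to be sure of the stop.

step_arm([
  [0, [0.3, 0, 0], 0],
  [0, [0.3, 0, 0], 0],
  [0, [0.3, 0, 0], 0],
])

```text
t: 11.82
tool_pos: [0.5609, 0.0162, 0.2787]
tool_rot: [-0.226, 3.12, 0.001]
contact_force: [17.3, 2.9, -5.3]
opening: 0.0002
grip_force: 7.1
```

step_arm([
  [0, [-3, 0, 0], 0],
  [0, [-8, 0, 0], 0],
  [0, [-9, 0, -30], 0],
  [0, [-9, 0, -75], 0],
  [0, [10, 0, -120], 0],
  [0, [45, 0, -120], 0],
  [0, [46, 0, -120], 0],
  [0, [46, 0, -120], 0],
])

```text
t: 12.82
tool_pos: [0.5126, 0.0093, 0.3958]
tool_rot: [0.227, -3.131, -0.0]
contact_force: [1.2, -0.2, -0.2]
opening: 0.0001
grip_force: 0.0
```

```bash
python3 flag.py f3; python3 - <<'E'
from h import *
o=monitor.get_obs();c=np.array([.5585,.0185]);p=o["tool_pos"];d=p[:2]-c;print(o["t"],p,d@[.9894,.1452],d@[-.1452,.9894],o["contact_force"])
cv2.imwrite("pics/f3c.png",cv2.resize(cv2.imread("pics/f3_wrist.png")[60:300,100:420],(800,600)))
E
```

```text
wrist [237. 249.] 0 None None
top [259. 188.] 0 None None
scene [249. 189.] 0 None None
12.975 [0.51321853 0.00927207 0.39593625] -0.046141380360647764 -0.0025552434828273003 [0.61921121 0.11211904 0.68402733]
```

View pics/f3c.png

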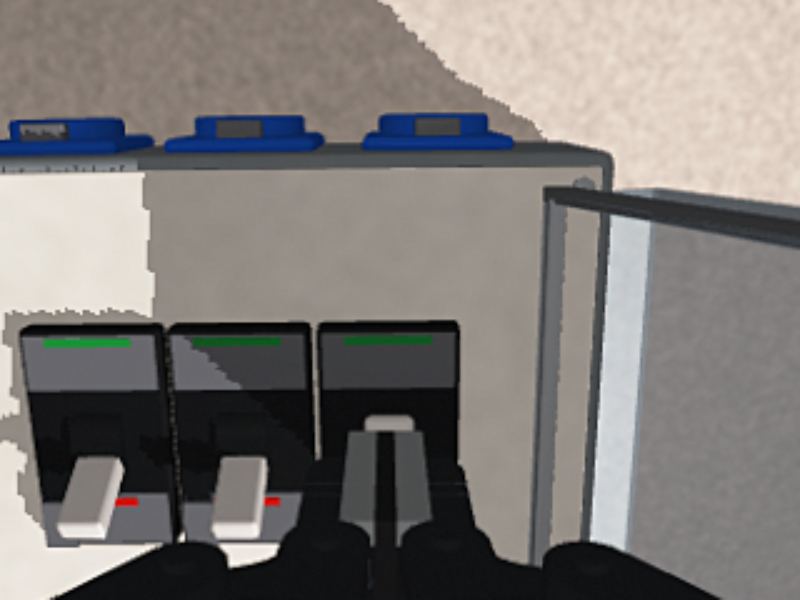

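The wrist view shows the kiln handle end at about (390,422), with the flag hidden behind the finger and the neighbours still on. I'll check numerically which angle fits.

```bash
python3 - <<'E'
from h import *
ci=eyes.camera_info("wrist");c=np.array([.5585,.0185]);bx=np.array([.9894,.1452])
for t in(-.1,-.3,-.4,-.5,-.58):
    # -x edge and centre of end
    f=lambda s,r:[*(c+bx*(r*np.sin(t)+s*np.cos(t))),.079+r*np.cos(t)-s*np.sin(t)]
    print(t,((proj(ci,[f(-.0045,.046),f(0,.046),f(.0045,.046)])-[100,60])*2.5).round())
# flag visibility in top view
for fn in("top1.png","f3_top.png"):
    im=cv2.imread("pics/"+fn);h=cv2.cvtColor(im,cv2.COLOR_BGR2HSV)[180:192,252:266]
    print(fn,((h[...,0]>4)&(h[...,0]<20)&(h[...,1]>150)).sum(),im[188,259],im[186,259])
E
```

```text
-0.1 [[392. 449.]
 [392. 462.]
 [392. 476.]]
-0.3 [[392. 420.]
 [392. 434.]
 [392. 448.]]
-0.4 [[392. 405.]
 [392. 419.]
 [392. 434.]]
-0.5 [[392. 391.]
 [392. 405.]
 [392. 419.]]
-0.58 [[392. 380.]
 [392. 394.]
 [392. 407.]]
top1.png 7 [18 24 42] [ 27  69 131]
f3_top.png 1 [ 51  58 115] [ 50  57 114]
```

step_arm([
  [0, [15, -30, 0], 0],
  [0, [20, -60, 0], 0],
  [0, [20, -60, 0], 0],
])

```text
t: 13.35
tool_pos: [0.502, -0.0543, 0.3963]
tool_rot: [0.224, -3.132, -0.0]
contact_force: [1.2, 0.6, 0.5]
opening: 0.0
grip_force: 0.0
```

```bash
python3 flag.py f4; python3 - <<'E'
from h import *
a=eyes.camera_info("wrist");c=np.array([.5585,.0185]);bx=np.array([.9894,.1452])
u=proj(a,[[*(c+bx*.0),.1]])[0].astype(int);print(u)
im=cv2.imread("pics/f4_wrist.png")[max(0,u[1]-80):u[1]+80,max(0,u[0]-100):u[0]+100]
cv2.imwrite("pics/f4c.png",cv2.resize(im,None,fx=3.5,fy=3.5,interpolation=cv2.INTER_CUBIC))
E
```

```text
wrist [304. 268.] 16 303.0 277.1875
top [259. 188.] 0 None None
scene [249. 189.] 0 None None
[323 257]
```

View pics/f4c.png

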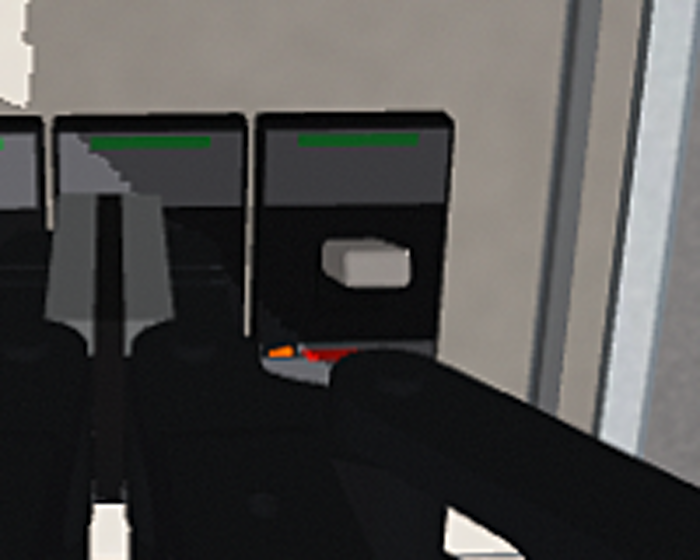

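The kiln handle sits part-way off at (375,262), and the orange flag still shows at (281,351) next to the red mark. I'll compare its place and size with the first view.

```bash
python3 - <<'E'
from h import *
import json
c=np.array([.5585,.0185]);B=np.array([[.9894,.1452],[-.1452,.9894]])
for fn,ci,roi in(("w1.png",json.load(open("w1.json")),(180,200,225,245)),("f4_wrist.png",eyes.camera_info("wrist"),(265,290,290,315))):
    h=cv2.cvtColor(cv2.imread("pics/"+fn),cv2.COLOR_BGR2HSV);y,x=np.nonzero((h[...,0]>6)&(h[...,0]<18)&(h[...,1]>170)&(h[...,2]>100))
    s=(y>=roi[0])&(y<roi[1])&(x>=roi[2])&(x<roi[3]);P=np.array([B@(onz(ci,(a,b),.093)[:2]-c) for a,b in zip(x[s],y[s])])*1000
    print(fn,len(P),P.min(0).round(1),P.max(0).round(1))
E
```

```text
w1.png 24 [ 12.3 -22.6] [ 17.3 -16.6]
f4_wrist.png 18 [ 22.2 -18.9] [ 24.3 -13.3]
```

```bash
python3 - <<'E'
from h import *
import json
c=np.array([.5585,.0185]);B=np.array([[.9894,.1452],[-.1452,.9894]])
for fn,ci,roi in(("w1.png",json.load(open("w1.json")),(185,205,233,265)),("f4_wrist.png",eyes.camera_info("wrist"),(265,295,295,350))):
    h=cv2.cvtColor(cv2.imread("pics/"+fn),cv2.COLOR_BGR2HSV);y,x=np.nonzero(((h[...,0]<4)|(h[...,0]>174))&(h[...,1]>150)&(h[...,2]>60))
    s=(y>=roi[0])&(y<roi[1])&(x>=roi[2])&(x<roi[3]);P=np.array([B@(onz(ci,(a,b),.093)[:2]-c) for a,b in zip(x[s],y[s])])*1000
    print(fn,len(P),P.min(0).round(1),P.max(0).round(1))
o=monitor.get_obs();print(o["t"],o["tool_pos"])
E
```

```text
w1.png 59 [ 22.2 -12. ] [24.8 10.8]
f4_wrist.png 37 [ 23.3 -10.5] [25.4  3.5]
13.5 [ 0.50197248 -0.05258731  0.39640449]
```

The red mark measures the same in both views (bx 22–25 mm), but the flag has slid from bx 12–17 to 22–24, mostly under its hood. So the breaker is reset, with the handle resting at about -0.33. Now to throw it on from the socket side.

step_arm([
  [0, [-10, 30, 0], 0],
  [0, [-21, 61, 0], 0],
  [0, [-21, 61, 45], 0],
  [0, [-21, 61, 85], 0],
  [0, [-21, 61, 108], 0],
  [0, [-21, 61, 118], 0],
  [0, [-21, 61, 118], 0],
  [0, [-27, 61, 118], 0],
  [0, [-31, 61, 118], 0],
  [0, [-31, 61, 118], 0],
])

```text
t: 14.75
tool_pos: [0.5242, 0.0118, 0.2796]
tool_rot: [-0.228, 3.132, -0.0]
contact_force: [-0.6, 0.7, -0.4]
opening: 0.0001
grip_force: 0.0
```

step_arm([
  [0, [-1.5, 0, 0.5], 0],
  [0, [-3, 0, 0.5], 0],
  [0, [-4.5, 0, 0.5], 0],
  [0, [-6, 0, 0.5], 0],
  [0, [-7.5, 0, 0.5], 0],
  [0, [-9, 0, 0.5], 0],
])

```text
t: 15.5
tool_pos: [0.5324, 0.0131, 0.2783]
tool_rot: [0.228, -3.133, 0.0]
contact_force: [-2.8, -0.9, 1.1]
opening: 0.0001
grip_force: 1.4
```

step_arm([
  [0, [-1.5, 0, 0], 0],
  [0, [-3, 0, 0], 0],
  [0, [-4.5, 0, 0], 0],
])

```text
t: 15.88
tool_pos: [0.537, 0.0138, 0.2782]
tool_rot: [-0.228, 3.133, 0.0]
contact_force: [-2.9, -0.4, 1.5]
opening: 0.0001
grip_force: 1.2
```

step_arm([
  [0, [-1.5, 0, 0], 0],
  [0, [-3, 0, 0], 0],
  [0, [-4.5, 0, 0], 0],
])

```text
t: 16.25
tool_pos: [0.5415, 0.0145, 0.2782]
tool_rot: [-0.228, 3.133, 0.0]
contact_force: [-2.3, 0.1, 1.3]
opening: -0.0001
grip_force: 1.1
```

step_arm([
  [0, [-1.5, 0, 0], 0],
  [0, [-3, 0, 0], 0],
  [0, [-4, 0, 0], 0],
])

```text
t: 16.62
tool_pos: [0.5453, 0.015, 0.2782]
tool_rot: [0.228, -3.133, -0.0]
contact_force: [-2.6, -0.2, 2.7]
opening: -0.0002
grip_force: 1.6
```

step_arm([
  [0, [-1, 0, 0], 0],
  [0, [-2, 0, 0], 0],
  [0, [-3, 0, 0], 0],
])

```text
t: 17.0
tool_pos: [0.5484, 0.0155, 0.2783]
tool_rot: [-0.227, 3.133, 0.0]
contact_force: [-2.5, -0.5, 3.5]
opening: -0.0002
grip_force: 1.6
```

step_arm([
  [0, [-1, 0, 0], 0],
  [0, [-2, 0, 0], 0],
  [0, [-2, 0, 0], 0],
])

```text
t: 17.38
tool_pos: [0.5504, 0.0158, 0.2782]
tool_rot: [-0.228, 3.133, 0.0]
contact_force: [-1.6, -0.7, 1.7]
opening: 0.0002
grip_force: 1.1
```

step_arm([
  [0, [-1, 0, 0], 0],
  [0, [-2, 0, 0], 0],
  [0, [-3, 0, 0], 0],
  [0, [-3, 0, 0], 0],
])

```text
t: 17.88
tool_pos: [0.5532, 0.0162, 0.278]
tool_rot: [0.228, -3.133, -0.0]
contact_force: [-2.3, 0.4, 0.8]
opening: -0.0
grip_force: 1.2
```

step_arm([
  [0, [-0.7, 0, 0], 0],
  [0, [-1.4, 0, 0], 0],
  [0, [-2, 0, 0], 0],
  [0, [-2, 0, 0], 0],
])

```text
t: 18.38
tool_pos: [0.5551, 0.0165, 0.2778]
tool_rot: [0.227, -3.133, -0.0]
contact_force: [-3.2, -0.1, -0.2]
opening: -0.0001
grip_force: 1.1
```

step_arm([
  [0, [-0.5, 0, 0], 0],
  [0, [-1, 0, 0], 0],
  [0, [-1, 0, 0], 0],
])

```text
t: 18.75
tool_pos: [0.5562, 0.0166, 0.2781]
tool_rot: [0.228, -3.133, 0.0]
contact_force: [-2.9, -0.3, -1.1]
opening: -0.0001
grip_force: 1.1
```

step_arm([
  [0, [-0.5, 0, 0], 0],
  [0, [-1, 0, 0], 0],
  [0, [-1, 0, 0], 0],
])

```text
t: 19.12
tool_pos: [0.5573, 0.0167, 0.2783]
tool_rot: [-0.228, 3.133, -0.0]
contact_force: [-2.1, -0.2, 0.2]
opening: 0.0001
grip_force: 1.1
```

step_arm([
  [0, [-0.5, 0, 0], 0],
  [0, [-1, 0, 0], 0],
  [0, [-1, 0, 0], 0],
])

```text
t: 19.5
tool_pos: [0.5583, 0.0169, 0.2782]
tool_rot: [-0.228, 3.133, -0.0]
contact_force: [-1.7, -0.2, -1.2]
opening: 0.0003
grip_force: 1.0
```

step_arm([
  [0, [-0.5, 0, 0], 0],
  [0, [-1, 0, 0], 0],
  [0, [-1, 0, 0], 0],
])

```text
t: 19.88
tool_pos: [0.5592, 0.017, 0.2782]
tool_rot: [0.228, -3.133, 0.0]
contact_force: [-3.0, -0.8, 0.1]
opening: -0.0002
grip_force: 1.3
```

step_arm([
  [0, [-0.5, 0, 0], 0],
  [0, [-1, 0, 0], 0],
  [0, [-1, 0, 0], 0],
])

```text
t: 20.25
tool_pos: [0.5597, 0.0171, 0.2781]
tool_rot: [0.228, -3.131, 0.0]
contact_force: [-6.6, -1.2, 1.9]
opening: 0.0
grip_force: 3.5
```

step_arm([
  [0, [-0.5, 0, 0], 0],
  [0, [-1, 0, 0], 0],
  [0, [-1, 0, 0], 0],
])

```text
t: 20.62
tool_pos: [0.5603, 0.0172, 0.278]
tool_rot: [0.227, -3.128, 0.0]
contact_force: [-9.1, -0.9, 4.1]
opening: 0.0001
grip_force: 5.5
```

step_arm([
  [0, [-0.5, 0, 0], 0],
  [0, [-1, 0, 0], 0],
  [0, [-1, 0, 0], 0],
])

```text
t: 21.0
tool_pos: [0.5608, 0.0173, 0.278]
tool_rot: [0.227, -3.126, 0.001]
contact_force: [-13.3, -2.4, 7.6]
opening: -0.0003
grip_force: 7.6
```

Firm stop felt on the ON side. I'll back off, rise and look.

step_arm([
  [0, [4, 0, 0], 0],
  [0, [10, 0, 0], 0],
  [0, [20, 0, -20], 0],
  [0, [20, 0, -70], 0],
  [0, [20, 0, -130], 0],
  [0, [20, 0, -190], 0],
  [0, [20, 0, -235], 0],
  [0, [20, 0, -235], 0],
])

```text
t: 22.0
tool_pos: [0.5425, 0.0146, 0.5198]
tool_rot: [-0.227, 3.121, -0.003]
contact_force: [0.2, -0.3, 0.5]
opening: -0.0
grip_force: 0.0
```

```bash
python3 - <<'E'
from h import *
o=monitor.get_obs();print(o["t"],o["tool_pos"],o["contact_force"])
ci,im=snap("wrist","w2.png")
cv2.imwrite("pics/w2c.png",cv2.resize(im[60:300,90:410,::-1],(800,600)))
E
```

```text
22.0 [0.54250704 0.01462643 0.51978065] [ 0.1631755  -0.2555427   0.53262366]
```

View pics/w2c.png

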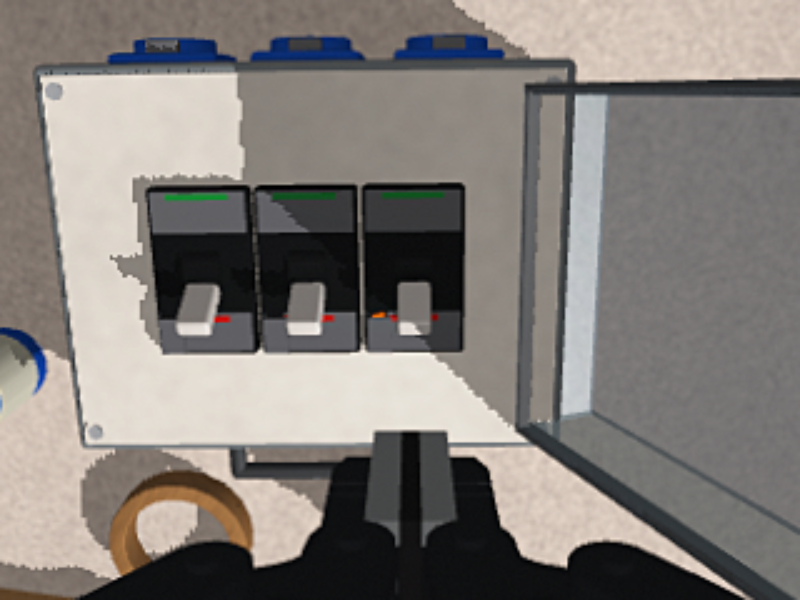

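All three handles now lean to the far side, kiln at (413,308), and only a sliver of flag remains at (378,315). The kiln is on and stays on. Next is the cover: go over it to its outer side.

step_arm([
  [0, [-8, 45, 0], 0],
  [0, [-16, 95, 0], 0],
  [0, [-16, 145, 0], 0],
  [0, [-16, 190, 0], 0],
  [0, [-16, 225, 0], 0],
  [0, [-16, 232, 0], 0],
  [0, [-16, 232, 40], 0],
  [0, [-16, 232, 80], 0],
  [0, [-16, 232, 109], 0],
  [0, [-16, 232, 109], 0],
  [0, [-16, 232, 109], 0],
])

```text
t: 23.42
tool_pos: [0.525, 0.246, 0.4051]
tool_rot: [-0.226, 3.132, 0.0]
contact_force: [-0.5, 0.0, 0.7]
opening: 0.0002
grip_force: 0.0
```

```bash
cat > pos.py <<'E'
from h import *
o=monitor.get_obs();d=o["tool_pos"][:2]-[.566,-.033];print(o["t"],"bx",d@[.9894,.1452],"by",d@[-.1452,.9894],"tipz",o["tool_pos"][2]-.173,o["contact_force"].round(1))
E
python3 pos.py
```

```text
23.425 bx -2.506022240608409e-05 by 0.28202927633071806 tipz 0.2320854923849242 [-0.5  0.   0.7]
```

step_arm([
  [0, [0, -12, -2], 0],
  [0, [0, -24, -5], 0],
  [0, [0, -36, -11], 0],
  [0, [0, -48, -17], 0],
  [0, [0, -60, -22], 0],
  [0, [0, -72, -27], 0],
  [0, [0, -85, -33], 0],
  [0, [0, -98, -38], 0],
  [0, [0, -112, -43], 0],
])

```text
t: 24.55
tool_pos: [0.541, 0.1346, 0.447]
tool_rot: [0.227, -3.133, 0.001]
contact_force: [1.6, 2.6, -0.8]
opening: 0.0
grip_force: 0.9
```

step_arm([
  [0, [0, -16, -3], 0],
  [0, [0, -33, -6], 0],
  [0, [0, -52, -6], 0],
  [0, [0, -72, -5], 0],
  [0, [0, -92, -1], 0],
  [0, [0, -111, 3], 0],
])

```text
t: 25.3
tool_pos: [0.557, 0.0243, 0.4438]
tool_rot: [0.227, -3.133, 0.0]
contact_force: [0.9, 1.8, -0.5]
opening: 0.0002
grip_force: 0.6
```

```bash
python3 pos.py
```

```text
25.3 bx -0.0005512971777317179 by 0.05798182406113914 tipz 0.2707720299571745 [ 0.9  1.8 -0.5]
```

step_arm([
  [0, [0, -18, 7], 0],
  [0, [0, -36, 16], 0],
  [0, [0, -52, 26], 0],
  [0, [0, -68, 38], 0],
  [0, [0, -82, 52], 0],
  [0, [0, -95, 67], 0],
  [0, [0, -106, 83], 0],
  [0, [0, -116, 100], 0],
  [0, [0, -122, 115], 0],
  [0, [0, -124, 125], 0],
])

```text
t: 26.55
tool_pos: [0.5746, -0.0972, 0.3176]
tool_rot: [0.227, -3.132, -0.001]
contact_force: [0.4, -0.6, 0.7]
opening: -0.0002
grip_force: 0.3
```

```bash
python3 pos.py
```

```text
26.55 bx -0.0008134418463374124 by -0.06472794808951297 tipz 0.14462075249356643 [ 0.4 -0.6  0.7]
```

Nearly shut; press gently down.

step_arm([
  [0, [0, 0, 3], 0],
  [0, [0, 0, 6], 0],
  [0, [0, 0, 8], 0],
  [0, [0, 0, 9], 0],
  [0, [0, 0, 9], 0],
])

```text
t: 27.18
tool_pos: [0.5749, -0.0968, 0.3105]
tool_rot: [-0.228, 3.133, -0.0]
contact_force: [0.2, -0.8, -0.5]
opening: 0.0002
grip_force: 0.1
```

step_arm([
  [0, [0, 0, 0.5], 0],
  [0, [0, 0, 1], 0],
  [0, [0, 0, 1], 0],
])

```text
t: 27.55
tool_pos: [0.5748, -0.0969, 0.3092]
tool_rot: [-0.228, 3.133, 0.0]
contact_force: [0.5, -0.6, 0.7]
opening: 0.0001
grip_force: 0.2
```

step_arm([
  [0, [0, 0, 0.5], 0],
  [0, [0, 0, 1], 0],
  [0, [0, 0, 1], 0],
])

```text
t: 27.92
tool_pos: [0.5748, -0.0969, 0.3085]
tool_rot: [0.228, -3.133, 0.0]
contact_force: [-0.7, -0.3, 1.9]
opening: 0.0001
grip_force: 1.1
```

step_arm([
  [0, [0, 0, 0.5], 0],
  [0, [0, 0, 1], 0],
  [0, [0, 0, 1], 0],
])

```text
t: 28.3
tool_pos: [0.5749, -0.0969, 0.3084]
tool_rot: [0.228, -3.133, 0.0]
contact_force: [-3.5, -0.2, 7.6]
opening: -0.0002
grip_force: 3.5
```

step_arm([
  [0, [0, 0, 0.5], 0],
  [0, [0, 0, 1], 0],
  [0, [0, 0, 1], 0],
])

```text
t: 28.68
tool_pos: [0.5749, -0.097, 0.3083]
tool_rot: [0.228, -3.133, 0.0]
contact_force: [-5.2, 1.3, 10.5]
opening: 0.0001
grip_force: 5.5
```

step_arm([
  [0, [0, 0, -5], 0],
  [0, [0, 0, -25], 0],
  [0, [0, 0, -75], 0],
  [0, [0, 0, -130], 0],
  [0, [40, 40, -150], 0],
  [0, [90, 80, -150], 0],
  [0, [130, 120, -150], 0],
  [0, [150, 160, -150], 0],
  [0, [150, 200, -150], 0],
  [0, [150, 250, -150], 0],
  [0, [150, 290, -150], 0],
  [0, [150, 290, -150], 0],
])

```text
t: 30.18
tool_pos: [0.3837, 0.1702, 0.4571]
tool_rot: [-0.235, 3.132, 0.001]
contact_force: [0.1, -0.2, 0.2]
opening: 0.0002
grip_force: 0.0
```

```bash
python3 - <<'E'
from h import *
o=monitor.get_obs();print(o["t"],o["contact_force"].round(1))
a,i1=snap("top","top2.png");b,i2=snap("scene","scene2.png")
cv2.imwrite("pics/end.png",np.hstack([cv2.resize(i1[90:300,100:440,::-1],(400,300)),cv2.resize(i2[60:300,80:360,::-1],(400,300))]))
E
```

```text
30.175 [ 0.1 -0.2  0.2]
```

View pics/end.png

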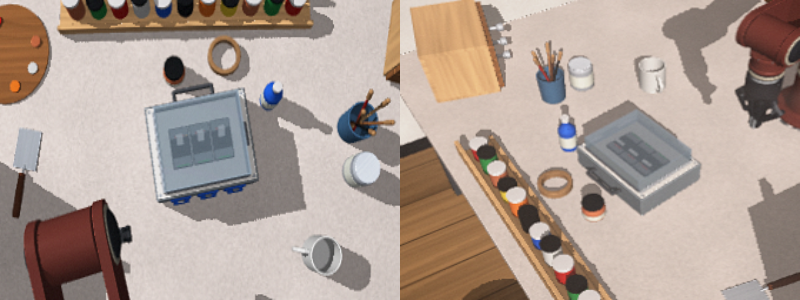

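The cover lies flat and square on the deck, at (205,140) in the left half. All three handles sit alike under it, the bystanders haven't moved, and the arm is clear.

```bash
python3 -c "
from station import finish_job
print(finish_job())"
```

```text
the job is handed in; nothing more can be done
None
```

The kiln breaker was pushed off to its stop (about 18 N at most in the readings), then thrown on, where it stayed; the cover is shut, the other two breakers are still on, nothing on the bench looks moved, and I handed the job in at about 30 s.

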